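# Seat the knurled collar of the gas filter cell and hold it home

## Robot

A 6-joint arm with a two-finger parallel gripper is mounted at the origin on a cart in front of the work surface, level with it; the furniture and walls round the work are solid. World frame = base frame: x ahead of the robot, y to its left, z up, the work surface at z = 0. Lengths are in m, angles in rad, forces in N, time in s.
With the tool pointing down it reaches from about 0.275 to 0.75 m from the base axis. Payload 10.2 kg.
Tool frame: the origin (TCP) lies where the fingers leave the gripper's body, on its centre line; the fingertips stand 73 mm ahead of it and the grasp point (between the pads) lies 54 mm ahead of it; z points along the fingers, x is the direction in which the jaws open and shut, and the axes are right-handed (so a half turn about z gives the same grasp; the last joint's range is limited). The gripper opens to 85 mm and grips with 20 to 120 N. Pads are 22 mm wide; open, the fingers measure 114 mm over their backs; the gripper's body (76 mm by 85 mm) begins 54 mm behind the grasp point. The pads swing forward as they close: fully open they stand 13 mm farther back than shut.
Start: joints at [-1.544, 0.313, 1.498, -0, 1.331, -0.223], TCP at [0.13, -0.509, 0.304] pointing down, gripper open.
Joint ranges: [-2.94, 2.94], [-0.97, 2.17], [0.19, 2.56], [-1.23, 4.37], [0.02, 3.11], [-2.88, 2.88]. Speed limits (rad/s): [2.39, 2.39, 3.01, 3.14, 3.14, 3.14].

## Interface

Orientations are given as [roll, pitch, yaw] about the fixed x, y, z axes, in that order (R = Rz(yaw) Ry(pitch) Rx(roll)).
In Python, from rig import read_state, vision, finish_job gives the robot as it stands.
- The arm moves only by the tool jog_arm, never from a script. Its argument "plan" is a list of rows, each a list of 3 entries, a list of its own where there are three numbers: the shift along the tool's x, y, z in mm, then the turn, a rotation vector about the tool's x, y, z in rad, then the opening, from -1 (shut) to 1 (fully open). In form: [[[dx, dy, dz], [rx, ry, rz], claw], ...]. A call has 1 to 12 rows; each row is the pose to reach, as a shift and turn from the pose commanded when the call began, along the tool's axes at that moment; what a row does not reach only later rows make up. A row lasts 1/10 s, in which the tool goes at most 50 mm and 8.59 degrees, less where a joint would pass 70% of its speed; a pose out of reach is approached as far as the arm can. A call with a gripper value outside its range is refused whole. The fingers move at their own pace and stop on an object; "force" is the grip in N (left out, the last holds). Time passes only in rows, so rows that repeat a pose let the fingers close. It gives the time, the measured TCP pose, the force and the opening at its end, in the units of the state.
- read_state(): the state, without advancing time (a new reading comes with each control period).
- vision.get_image(name): name is "side" or "top"; returns a dict with "frame" (420x560x3 uint8, red, green, blue), "depth" (420x560 float32, m along the optical axis (not along the pixel's ray), 0 where there is no reading), "K" (3x3 intrinsics, pixels), "rvec" (rotation vector, rad) and "tvec" (3), from world to camera coordinates, as OpenCV has them. Camera axes: x right, y down, z forward; pixel columns grow to the right and rows downward; lengths in m; the calibration is good to about 2 mm. A picture is of the moment at which its call begins.
- finish_job(): hands the job in, once; it reports no verdict.
The state is a dict: "clock": time; "q": joint angles; "qvel": joint speeds; "joint_efforts": joint torques, N m; "tcp_pos": TCP position; "eef_rot": TCP orientation; "force": force on the tool from outside, world axes, zero at the start; "ft_torque": the same for the moment, N m; "opening": opening from 0.0 (shut) to 1.0 (fully open).
Only numpy, scipy, OpenCV 4.12 (cv2) and the standard library are available. Lean on these libraries where they do the work, as an engineer would, in place of code of your own. Each camera call takes 0.05 s, during which the arm holds its last target.

## Task

The knurled collar of the gas filter cell is only perched on top of the three locating pins under it. Grip it and turn it, pressing lightly, until its hidden keyways drop over the pins (less than a quarter turn clockwise, seen from above, will do it), then push it down fully home against the spring; finish while still holding it pushed home with the gripper, because it springs up again if let go. Leave the objects standing round the cell where they are.

Things in the scene. Friction and masses are not known exactly. Their poses are not given: they have to be found in the camera images.
- collar_centre (a point): Centre of the knurled collar: a loose plain aluminium cap, 58 mm diameter, 44 mm high, 160 g; on its axis, 22 mm over its lower edge, z up. At the start it is perched on the pins, this point 34 mm above seat_centre (62 mm over the worktop). Fully home it is 22 mm above seat_centre: 12 mm lower. Its yaw tells nothing of the pins' bearing.
- collar_grip (a point): On the collar axis 34 mm over its lower edge: grip here across the diameter, from above. The collar is solid from 24 mm up; below, inside, a 34 mm bore and three keyways, out of sight, 12 mm wide, 120 degrees apart, open below. Turned 20 to 72 degrees clockwise from above (negative about z) from the start, they meet the pins (6 degrees either side; at the edge the pins rub).
- seat_centre (a point): Middle of the seat, a steel plate of 80 mm diameter, 28 mm over the worktop, on the cell's vertical axis, z up. On it: a central spigot of 32 mm diameter, 20 mm high, that guides the collar, and at 21.5 mm radius three domed pins of 6 mm diameter, 12 mm high, 120 degrees apart, under the collar, bearing not told. Fully home, the collar's lower edge lies on this plate.
- cell_foot (a point): Underside centre of the filter cell, a round grey foot fixed to the worktop: 110 mm diameter to 10 mm height, then 88 mm diameter to 24 mm. A brass hose port sticks out along this frame's x axis to 74 mm from the cell's axis, 8 to 24 mm high.
- plunger (a joint): Sprung plunger of 18 mm diameter on top of the spigot, inside the collar: 0 m when up; the keyed collar rests on it about 6 mm above home; 0.006 m when the collar is fully home. It pushes the collar up with 4 N at the start of its stroke and 10 N when home.
- filter_disc_centre (a point): Bystander: white round spare filter, 84 mm diameter, 27 mm high, loose; its centre.
- hex_driver_centre (a point): Bystander: screwdriver-like hex driver with a moulded handle, lying, 148 mm long (along y of this frame), 22 mm wide, 19 mm high, loose; its centre.
- vial_centre (a point): Bystander: small amber vial standing, 17 mm diameter, 44 mm high, loose; its centre.
- jar_centre (a point): Bystander: small jar with a lid standing, 42 mm diameter, 55 mm high, loose; its centre.
Mind the look-alikes: they are no part of the job. There is more than one size of the part that bears collar_centre; the job needs the largest.

How it is judged:
By the outcome, as a careful person would: the job done as asked, in the order asked, and still so for the second after the job is handed in, while the arm keeps its last pose, push and grip.
It also fails if it takes over 38 s, if anything falls off the work surface, if the arm or the gripper's body presses on something with over 40 N, if the wrist force passes 120 N, or if a joint passes its speed limit or range.

## Working session

There is one attempt and no reset: what is moved stays moved. The work goes in short steps, Python scripts to look and compute and a tool call to move; the robot and the scene stay as the last step left them, time stands still between calls to the robot, and variables do not carry over. Pictures are saved under pics/ and viewed, and the job is handed in when it is done.

Besides the shell and the picture viewer there is one more tool, called as name(argument=value, ...) on one line, values as JSON. jog_arm: Moves the arm, as the interface text tells. Its arguments: {"type":"object","properties":{"plan":{"type":"array","items":{"type":"array"}},"force":{"type":"number"}},"required":["plan"]}

```bash
mkdir -p pics; python3 - <<'E'
from rig import read_state, vision
import cv2,numpy as np
print(read_state())
for n in ("side","top"):
    d=vision.get_image(n); np.savez(f"{n}0.npz",**d)
    cv2.imwrite(f"pics/{n}0.png",d["frame"][:,:,::-1]); print(n,d["K"],d["rvec"],d["tvec"])
E
```

```text
{'clock': 0.0, 'q': array([-1.54443343e+00,  3.13473755e-01,  1.49851440e+00, -1.41115568e-05,
        1.33103130e+00, -2.23399416e-01]), 'qvel': array([-0.00125254,  0.00247637, -0.00025223,  0.0003262 ,  0.0003473 ,
        0.00029671]), 'joint_efforts': array([ 5.18978140e-04, -4.12269294e+01, -2.59742779e+01, -1.83358225e-04,
        4.14496768e-03,  6.50595631e-07]), 'tcp_pos': array([ 0.12974698, -0.50851571,  0.30329376]), 'eef_rot': array([-3.14128992e+00,  1.39437696e-03, -1.32103044e+00]), 'force': array([-0.70619489, -0.27121214,  0.57339231]), 'ft_torque': array([-0.0180799 , -0.04547763, -0.05049797]), 'opening': 1.00539408165817}
side [[516.79645184   0.         291.81219648]
 [  0.         516.79645184 214.16675466]
 [  0.           0.           1.        ]] [ 0.34219249 -2.60622069  1.47618634] [0.59424671 0.14660596 0.87739458]
top [[463.16808557   0.         280.02637849]
 [  0.         463.16808557 205.85195666]
 [  0.           0.           1.        ]] [ 2.10975261 -2.14013641  0.17030869] [0.03259168 0.60100543 0.85986535]
```

View pics/side0.png

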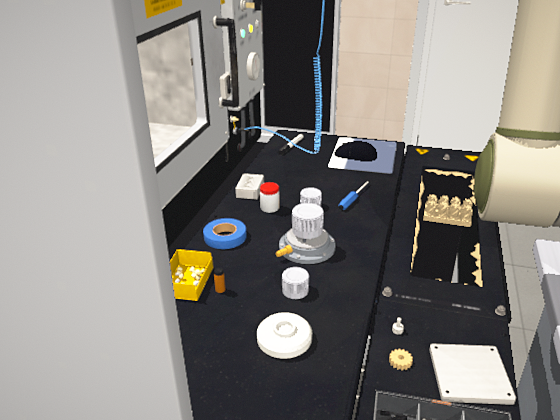

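View pics/top0.png

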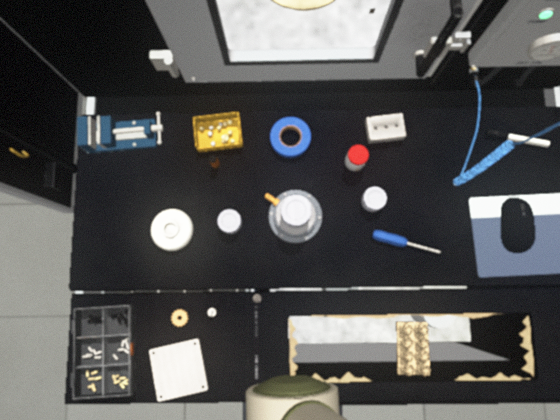

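The side view shows the collar on the grey foot at about (308,220), with the brass port at (284,251). In the top view it is at about (296,212), with the port at (271,199). The loose look-alike collars are at (229,221) and (374,199). Next I'll measure the collar's top face, the foot, the port and the neighbours.

```bash
cat >h.py <<'E'
import numpy as np,cv2
def cloud(d):
    R=cv2.Rodrigues(np.array(d["rvec"]))[0];t=np.array(d["tvec"]).ravel();K=d["K"]
    v,u=np.mgrid[:420,:560];Z=d["depth"]
    P=np.stack([(u-K[0,2])/K[0,0]*Z,(v-K[1,2])/K[1,1]*Z,Z],-1)
    W=(P-t)@R; W[Z<=0]=np.nan
    return W
def ray(d,u,v,z):
    R=cv2.Rodrigues(np.array(d["rvec"]))[0];t=np.array(d["tvec"]).ravel();K=d["K"]
    r=R.T@np.linalg.inv(K)@[u,v,1];c=-R.T@t
    return c+r*(z-c[2])/r[2]
def circ(p):
    A=np.c_[2*p,np.ones(len(p))];s=np.linalg.lstsq(A,(p**2).sum(1),rcond=None)[0]
    return s[:2],np.sqrt(s[2]+s[:2]@s[:2])
E
python3 - <<'E'
from h import *
for n,(u,v) in (("top",(296,210)),("side",(308,215))):
    d=dict(np.load(n+"0.npz"));W=cloud(d)
    c=W[v,u];print(n,"px",c)
    near=np.linalg.norm(W[...,:2]-c[:2],axis=-1)<0.06
    for lo,hi in ((.078,.092),(.045,.075),(.022,.034),(.005,.016)):
        m=near&(W[...,2]>lo)&(W[...,2]<hi);p=W[m]
        if len(p)<10: continue
        (x,y),r=cv2.minEnclosingCircle(p[:,:2].astype(np.float32))
        print(lo,len(p),"z",np.median(p[:,2]),"mec",x,y,r,"mean",p[:,:2].mean(0))
        if hi==.075: print("circfit",circ(p[:,:2]))
d=dict(np.load("top0.npz"))
for nm,u,v,z in (("port",267,196,.016),("port tip",265,195,.016),("collarL",229,219,.04),("collarR",374,197,.04),("jar",357,155,.055),("vial",214,162,.044),("filter",172,229,.027),("driverA",374,234,.01),("driverB",440,251,.01),("tape",290,137,.02)):
    print(nm,ray(d,u,v,z).round(3))
b=d["frame"].astype(int)
m=((b[...,0]-b[...,2]>70)&(b[...,1]>80)).astype(np.uint8);m[:,:255]=0;m[:,300:]=0;m[:180]=0;m[230:]=0
v,u=np.nonzero(m);print("brass",u.min(),u.max(),v.min(),v.max(),len(u))
# grey/white top contour
W=cloud(d);
m=((W[...,2]>.074)&(W[...,2]<.1)).astype(np.uint8);m[:,:260]=0;m[:,335:]=0;m[:180]=0;m[250:]=0
cs=cv2.findContours(m,0,1)[0];c=max(cs,key=cv2.contourArea);e=cv2.fitEllipse(c);print(e,ray(d,*e[0],.084))
im=d["frame"][170:260,240:350,::-1];cv2.imwrite("pics/crop0.png",cv2.resize(im,None,fx=6,fy=6))
E
```

```text
top px [ 0.58754061 -0.00658603  0.08325126]
0.078 740 z 0.08350834788262901 mec 0.5884235501289368 -0.006665304768830538 0.029558509588241577 mean [ 0.58817118 -0.00687634]
0.045 46 z 0.06290456457858956 mec 0.577481210231781 -0.0037140585482120514 0.02702576480805874 mean [ 0.56463329 -0.00290651]
circfit (array([ 0.58890299, -0.00683429]), np.float64(0.029265332605472216))
0.022 651 z 0.02732335018763512 mec 0.5917498469352722 0.0004958678036928177 0.051444943994283676 mean [ 0.57925025 -0.00375776]
0.005 701 z 0.011485486398126157 mec 0.5887668132781982 -0.0068490696139633656 0.05511811375617981 mean [ 0.58193994 -0.00791678]
side px [0.58239316 0.0061064  0.08201967]
0.078 449 z 0.08253900760196002 mec 0.5871967077255249 -0.004619079641997814 0.030677860602736473 mean [ 0.58602931 -0.00278006]
0.045 414 z 0.060624490467259096 mec 0.5850918292999268 6.61071389913559e-05 0.028819797560572624 mean [0.58209965 0.01546418]
circfit (array([ 0.58711979, -0.00587795]), np.float64(0.028248441319798222))
0.022 594 z 0.02701463193367941 mec 0.5870404243469238 0.0031616557389497757 0.0482681579887867 mean [0.58343514 0.01251127]
0.005 522 z 0.010649721065441434 mec 0.5863630771636963 0.002741251140832901 0.05928435176610947 mean [0.57652857 0.02431312]
port [0.629 0.051 0.016]
port tip [0.631 0.055 0.016]
collarL [0.579 0.126 0.04 ]
collarR [ 0.619 -0.164  0.04 ]
jar [ 0.702 -0.131  0.055]
vial [0.695 0.157 0.044]
filter [0.562 0.243 0.027]
driverA [ 0.548 -0.166  0.01 ]
driverB [ 0.511 -0.297  0.01 ]
tape [0.753 0.002 0.02 ]
brass 265 278 193 205 94
((296.06591796875, 209.7799530029297), (29.87883186340332, 30.258363723754883), 54.2894172668457) [ 0.58783791 -0.00670193  0.084     ]
```

View pics/crop0.png

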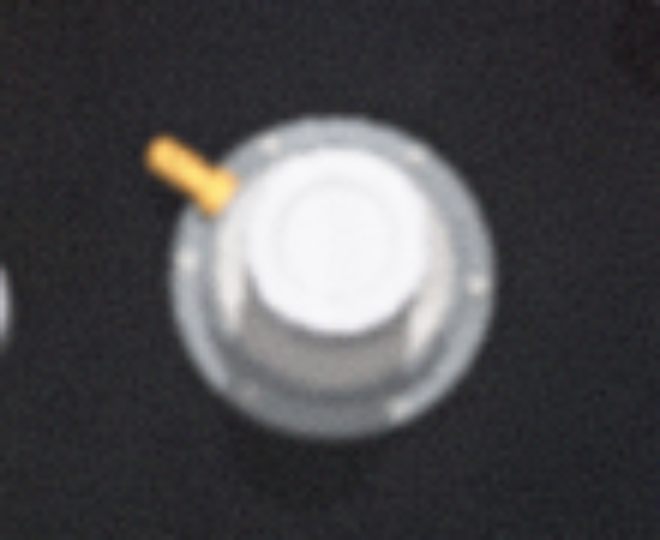

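Both views put the collar axis at about (0.588, −0.0065), with its top at z = 0.084, as expected for a perched collar. Before moving I'll check the space above the work and work out the approach.

```bash
cat >>h.py <<'E'
from scipy.spatial.transform import Rotation as Ro
def move(tgt,yaw,s):
    """tool-frame shift mm / rotvec to vertical tool at tgt,yaw"""
    R=Ro.from_euler('xyz',s['eef_rot']);T=Ro.from_euler('xyz',[np.pi,0,yaw])
    return (R.inv().apply(np.array(tgt)-s['tcp_pos'])*1000).round(2),(R.inv()*T).as_rotvec().round(4)
E
python3 - <<'E'
from h import *
from rig import read_state
s=read_state()
for n in ("top","side"):
    W=cloud(dict(np.load(n+"0.npz"))).reshape(-1,3)
    m=(W[:,2]>.1)&(W[:,0]>.15)&(W[:,0]<.95)&(abs(W[:,1])<.45)
    p=W[m];print(n,len(p), p.min(0) if len(p) else 0,p.max(0) if len(p) else 0)
    for x in np.arange(.15,.95,.1):
        q=p[(p[:,0]>=x)&(p[:,0]<x+.1)]
        if len(q):print(round(x,2),len(q),q.min(0).round(2),q.max(0).round(2))
print(move([.588,-.0065,.24],0.2,s)); print(move([.588,-.0065,.24],0.0,s))
E
```

```text
top 40436 [ 0.25122427 -0.44999981  0.10004246] [0.94999804 0.44999747 0.41321263]
0.25 3770 [ 0.25 -0.06  0.16] [0.31 0.08 0.36]
0.55 805 [ 0.63 -0.33  0.1 ] [0.65 0.45 0.41]
0.65 374 [ 0.65 -0.33  0.1 ] [0.7  0.45 0.29]
0.75 18389 [ 0.8  -0.45  0.1 ] [0.85 0.23 0.38]
0.85 17098 [ 0.85 -0.41  0.1 ] [0.95 0.45 0.34]
side 29338 [ 0.17284865 -0.44987186  0.10002153] [0.94999447 0.08465509 0.46255326]
0.15 6501 [ 0.17 -0.03  0.14] [0.25 0.08 0.46]
0.25 7876 [ 0.25 -0.08  0.13] [0.31 0.08 0.46]
0.55 443 [ 0.63 -0.33  0.1 ] [ 0.65 -0.31  0.41]
0.65 4 [ 0.65 -0.32  0.27] [ 0.65 -0.31  0.29]
0.75 10810 [ 0.79 -0.45  0.1 ] [0.85 0.08 0.45]
0.85 3704 [ 0.85 -0.43  0.1 ] [0.95 0.06 0.4 ]
(array([-373.13, -568.13,   63.94]), array([-1.000e-03,  7.000e-04, -1.521e+00]))
(array([-373.13, -568.13,   63.94]), array([-9.000e-04,  8.000e-04, -1.321e+00]))
```

The only high obstacles are a handle post at (0.64, −0.32) and the machine front at x ≥ 0.79. Both are clear of the direct path, so I'll move above the collar.

jog_arm(plan=[[[-373,-568,64],[0,0,-1.52],1],[[-373,-568,64],[0,0,-1.52],1],[[-373,-568,64],[0,0,-1.52],1],[[-373,-568,64],[0,0,-1.52],1],[[-373,-568,64],[0,0,-1.52],1],[[-373,-568,64],[0,0,-1.52],1],[[-373,-568,64],[0,0,-1.52],1],[[-373,-568,64],[0,0,-1.52],1],[[-373,-568,64],[0,0,-1.52],1],[[-373,-568,64],[0,0,-1.52],1],[[-373,-568,64],[0,0,-1.52],1],[[-373,-568,64],[0,0,-1.52],1]], force=30)

```text
clock: 1.3
tcp_pos: [0.5336, -0.0656, 0.2472]
eef_rot: [-3.141, 0.0, 0.2]
force: [0.9, -0.8, -0.2]
opening: 0.999
```

```bash
python3 - <<'E'
from h import *
from rig import read_state
s=read_state();print(s['tcp_pos'],s['eef_rot'],s['q'])
print(move([.588,-.0065,.18],0.2,s))
E
```

```text
[ 0.53356787 -0.06559318  0.24722883] [-3.14147353e+00  3.34667531e-04  2.00003099e-01] [-3.40357197e-01  3.90333514e-01  1.54249887e+00 -7.48609183e-05
  1.20910853e+00 -5.40333774e-01]
(array([ 65.11, -47.09,  67.21]), array([-0.0001,  0.0003,  0.    ]))
```

jog_arm(plan=[[[65,-47,20],[0,0,0],1],[[65,-47,40],[0,0,0],1],[[65,-47,40],[0,0,0],1],[[65,-47,40],[0,0,0],1],[[65,-47,40],[0,0,0],1]])

```text
clock: 1.8
tcp_pos: [0.5868, -0.0095, 0.2085]
eef_rot: [3.141, -0.001, 0.198]
force: [0.3, -0.1, 0.4]
opening: 1.0
```

```bash
python3 - <<'E'
from h import *
from rig import read_state,vision
s=read_state();print(s['tcp_pos'],s['eef_rot'],s['q'],s['force'])
print(move([.588,-.0065,.13],0.2,s))
for n in ("side","top"):
    d=vision.get_image(n);cv2.imwrite(f"pics/{n}1.png",d["frame"][:,:,::-1])
E
```

```text
[ 0.58679621 -0.00948271  0.20851918] [ 3.14099753e+00 -9.11165774e-04  1.98109859e-01] [-2.15591517e-01  5.32371251e-01  1.43138471e+00 -1.93453956e-04
  1.17676316e+00 -4.13626930e-01] [ 0.26010734 -0.06066598  0.40915255]
(array([ 1.7 , -2.73, 78.52]), array([ 0.0006, -0.0009, -0.0019]))
```

View pics/side1.png

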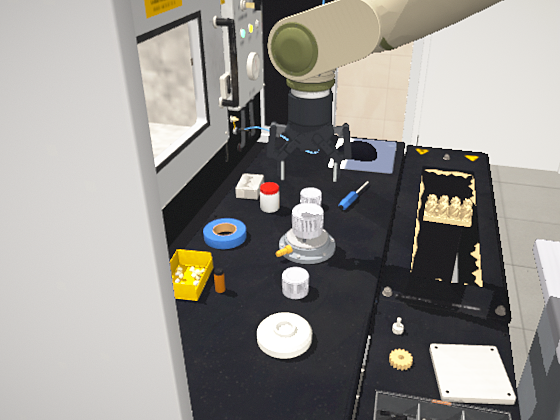

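The fingers straddle the collar at (308,220) and it is untouched. I'll settle and descend to just above grip height.

jog_arm(plan=[[[0,0,20],[0,0,0],1],[[0,0,40],[0,0,0],1],[[0,0,50],[0,0,0],1],[[0,0,50],[0,0,0],1],[[0,0,50],[0,0,0],1],[[0,0,50],[0,0,0],1]])

```text
clock: 2.5
tcp_pos: [0.5874, -0.0089, 0.1588]
eef_rot: [3.141, -0.002, 0.199]
force: [-0.4, -0.5, -0.1]
opening: 1.004
```

```bash
python3 - <<'E'
from h import *
from rig import read_state
s=read_state();print(s['tcp_pos'],s['eef_rot'],s['force'])
print(move([.588,-.0065,.128],0.2,s))
E
```

```text
[ 0.58737112 -0.00887461  0.15883806] [ 3.14079012e+00 -1.84601695e-03  1.98826264e-01] [-0.35838648 -0.49764362 -0.08680987]
(array([ 1.03, -2.23, 30.84]), array([ 0.0008, -0.0018, -0.0012]))
```

jog_arm(plan=[[[1,-2.2,15],[0,0,0],1],[[1,-2.2,35],[0,0,0],1],[[1,-2.2,35],[0,0,0],1],[[1,-2.2,35],[0,0,0],1],[[1,-2.2,35],[0,0,0],1],[[1,-2.2,35],[0,0,0],1]])

```text
clock: 3.1
tcp_pos: [0.5879, -0.0063, 0.1237]
eef_rot: [3.141, -0.002, 0.199]
force: [-0.6, 0.5, 0.9]
opening: 0.996
```

```bash
python3 - <<'E'
from h import *
from rig import read_state,vision
s=read_state();print(s['tcp_pos'],s['eef_rot'],s['force'])
print(move([.588,-.0065,.124],0.2,s))
d=vision.get_image("side");cv2.imwrite(f"pics/side2.png",cv2.resize(d["frame"][110:310,200:420,::-1],None,fx=3,fy=3))
E
```

```text
[ 0.58790368 -0.00634636  0.12370886] [ 3.14091442e+00 -1.58417322e-03  1.99072479e-01] [-0.59593836  0.50384697  0.86531525]
(array([ 0.06,  0.17, -0.29]), array([ 0.0007, -0.0016, -0.0009]))
```

View pics/side2.png

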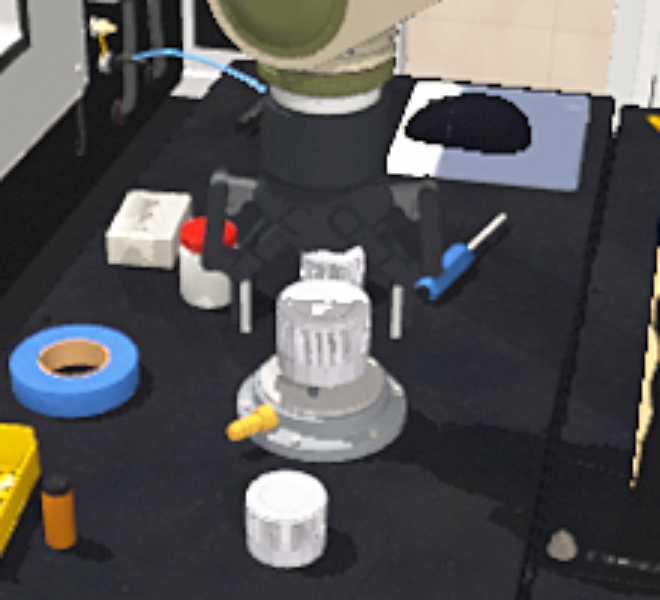

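The open pads (crop 245,300 and 397,305) stand evenly on either side of the collar at upper-half height. One pin shows under the collar's edge at (313,390). I'll close gently.

jog_arm(plan=[[[0,0,0],[0,0,0],-0.2],[[0,0,0],[0,0,0],-0.2],[[0,0,0],[0,0,0],-0.2],[[0,0,0],[0,0,0],-0.2],[[0,0,0],[0,0,0],-0.2],[[0,0,0],[0,0,0],-0.2],[[0,0,0],[0,0,0],-0.2],[[0,0,0],[0,0,0],-0.2]], force=30)

```text
clock: 3.95
tcp_pos: [0.5876, -0.0063, 0.123]
eef_rot: [3.141, -0.0, 0.199]
force: [-1.5, -0.3, 4.8]
opening: 0.671
```

```bash
python3 - <<'E'
from h import *
from rig import read_state,vision
s=read_state();print(s['tcp_pos'],s['eef_rot'],s['force'],s['ft_torque'],s['opening'])
d=vision.get_image("side");cv2.imwrite(f"pics/side3.png",cv2.resize(d["frame"][110:310,200:420,::-1],None,fx=3,fy=3))
E
```

```text
[ 0.58762642 -0.00631077  0.12295527] [ 3.14136405e+00 -4.24237896e-04  1.99019071e-01] [-1.50414426 -0.31850973  4.77379693] [-0.0329612   0.27298851 -0.00543637] 0.6709423479513014
```

View pics/side3.png

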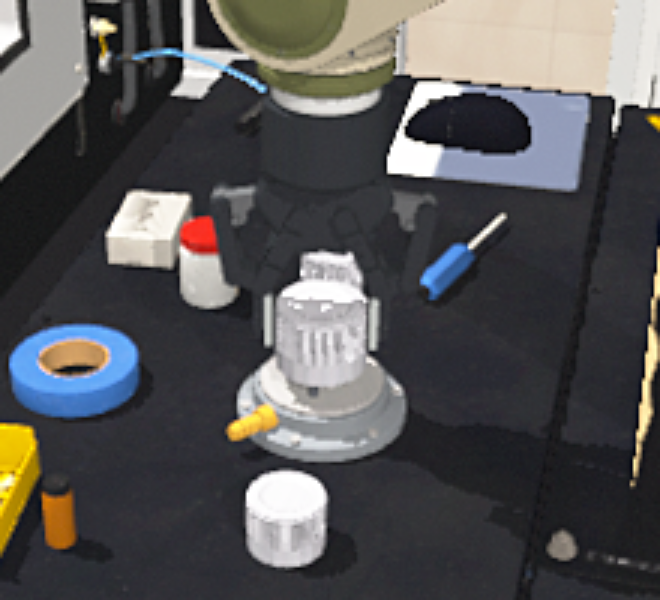

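The grip is good: opening 0.67 is about 57 mm, and the side force is only about 1.5 N. I'll firm the grip, press lightly and start turning clockwise, which is + about tool z.

jog_arm(plan=[[[0,0,0],[0,0,0],-0.2],[[0,0,1],[0,0,0.0],-0.2],[[0,0,1],[0,0,0.06],-0.2],[[0,0,1],[0,0,0.12],-0.2],[[0,0,1],[0,0,0.18],-0.2],[[0,0,1],[0,0,0.22],-0.2]], force=60)

```text
clock: 4.6
tcp_pos: [0.5878, -0.0068, 0.1229]
eef_rot: [3.14, -0.001, -0.022]
force: [-4.4, -2.0, 12.7]
opening: 0.663
```

```bash
cat >st.py <<'E'
from h import *
from rig import read_state
s=read_state();print(s['clock'],s['tcp_pos'].round(4),s['eef_rot'].round(3),s['force'].round(1),s['ft_torque'].round(2),round(s['opening'],3))
E
python3 st.py
```

```text
4.6 [ 0.5878 -0.0068  0.1229] [ 3.14e+00 -1.00e-03 -2.20e-02] [-4.4 -2.  12.7] [-0.39  0.82  0.23] 0.663
```

jog_arm(plan=[[[0,0,0],[0,0,0.05],-0.2],[[0,0,0],[0,0,0.1],-0.2],[[0,0,0],[0,0,0.14],-0.2]])

```text
clock: 4.9
tcp_pos: [0.5878, -0.0067, 0.1229]
eef_rot: [3.141, -0.001, -0.162]
force: [-3.1, -1.1, 12.4]
opening: 0.663
```

```bash
python3 st.py
```

```text
4.9 [ 0.5878 -0.0067  0.1229] [ 3.141e+00 -1.000e-03 -1.620e-01] [-3.1 -1.1 12.4] [-0.26  0.73  0.29] 0.663
```

jog_arm(plan=[[[0,0,0],[0,0,0.05],-0.2],[[0,0,0],[0,0,0.1],-0.2],[[0,0,0],[0,0,0.1],-0.2]])

```text
clock: 5.2
tcp_pos: [0.5879, -0.0066, 0.1229]
eef_rot: [3.141, -0.002, -0.263]
force: [-3.5, -0.9, 13.2]
opening: 0.663
```

```bash
python3 st.py
```

```text
5.2 [ 0.5879 -0.0066  0.1229] [ 3.141e+00 -2.000e-03 -2.630e-01] [-3.5 -0.9 13.2] [-0.22  0.64 -0.19] 0.663
```

jog_arm(plan=[[[0,0,0],[0,0,0.05],-0.2],[[0,0,0],[0,0,0.1],-0.2],[[0,0,0],[0,0,0.1],-0.2]])

```text
clock: 5.5
tcp_pos: [0.588, -0.0066, 0.1229]
eef_rot: [3.141, -0.002, -0.363]
force: [-3.5, -1.5, 12.0]
opening: 0.661
```

```bash
python3 st.py
```

```text
5.5 [ 0.588  -0.0066  0.1229] [ 3.141e+00 -2.000e-03 -3.630e-01] [-3.5 -1.5 12. ] [-0.21  0.61 -0.23] 0.661
```

jog_arm(plan=[[[0,0,0],[0,0,0.05],-0.2],[[0,0,0],[0,0,0.1],-0.2],[[0,0,0],[0,0,0.12],-0.2]])

```text
clock: 5.8
tcp_pos: [0.588, -0.0066, 0.123]
eef_rot: [-3.142, -0.002, -0.482]
force: [-2.4, -1.3, 12.4]
opening: 0.662
```

```bash
python3 st.py
```

```text
5.8 [ 0.588  -0.0066  0.123 ] [-3.142e+00 -2.000e-03 -4.820e-01] [-2.4 -1.3 12.4] [-0.14  0.58  0.21] 0.662
```

39° turned, still riding on the pins.

jog_arm(plan=[[[0,0,0],[0,0,0.05],-0.2],[[0,0,0],[0,0,0.1],-0.2],[[0,0,0],[0,0,0.12],-0.2]])

```text
clock: 6.1
tcp_pos: [0.5881, -0.0066, 0.123]
eef_rot: [-3.141, -0.002, -0.602]
force: [-1.4, -1.2, 12.2]
opening: 0.663
```

```bash
python3 st.py
```

```text
6.1 [ 0.5881 -0.0066  0.123 ] [-3.141e+00 -2.000e-03 -6.020e-01] [-1.4 -1.2 12.2] [-0.19  0.44  0.25] 0.663
```

jog_arm(plan=[[[0,0,0],[0,0,0.05],-0.2],[[0,0,0],[0,0,0.1],-0.2],[[0,0,0],[0,0,0.12],-0.2]])

```text
clock: 6.4
tcp_pos: [0.5882, -0.0067, 0.1227]
eef_rot: [-3.141, -0.003, -0.723]
force: [-0.4, -1.9, 8.9]
opening: 0.663
```

```bash
python3 st.py
```

```text
6.4 [ 0.5882 -0.0067  0.1227] [-3.141e+00 -3.000e-03 -7.230e-01] [-0.4 -1.9  8.9] [-0.27  0.02  0.08] 0.663
```

The force fell to 9 N and z dropped slightly, so the pins are reaching a keyway edge. I'll use finer steps.

jog_arm(plan=[[[0,0,0],[0,0,0.03],-0.2],[[0,0,0],[0,0,0.05],-0.2],[[0,0,0],[0,0,0.05],-0.2]])

```text
clock: 6.7
tcp_pos: [0.588, -0.0065, 0.1222]
eef_rot: [-3.141, -0.002, -0.771]
force: [1.6, 0.4, 5.5]
opening: 0.663
```

```bash
python3 st.py
```

```text
6.7 [ 0.588  -0.0065  0.1222] [-3.141e+00 -2.000e-03 -7.710e-01] [1.6 0.4 5.5] [-0.28 -0.27 -0.06] 0.663
```

jog_arm(plan=[[[0,0,0],[0,0,0.04],-0.2],[[0,0,1],[0,0,0.04],-0.2],[[0,0,2],[0,0,0.04],-0.2],[[0,0,2],[0,0,0.04],-0.2]])

```text
clock: 7.1
tcp_pos: [0.5875, -0.0065, 0.1202]
eef_rot: [3.141, -0.0, -0.81]
force: [-2.4, -1.9, 8.4]
opening: 0.664
```

```bash
python3 st.py
```

```text
7.1 [ 0.5875 -0.0065  0.1202] [ 3.141 -0.    -0.81 ] [-2.4 -1.9  8.4] [-0.25  0.47 -0.26] 0.664
```

jog_arm(plan=[[[0,0,1],[0,0,0.02],-0.2],[[0,0,2],[0,0,0.03],-0.2],[[0,0,2],[0,0,0.03],-0.2]])

```text
clock: 7.4
tcp_pos: [0.5874, -0.0065, 0.1174]
eef_rot: [3.141, 0.0, -0.84]
force: [-1.0, -2.4, 2.0]
opening: 0.661
```

```bash
python3 st.py
```

```text
7.4 [ 0.5874 -0.0065  0.1174] [ 3.141  0.    -0.84 ] [-1.  -2.4  2. ] [-0.4   0.09 -0.04] 0.661
```

The collar is keyed: it is 5.5 mm down with almost no force. I'll push on toward home, at TCP z about 0.111.

jog_arm(plan=[[[0,0,1.5],[0,0,0],-0.2],[[0,0,3],[0,0,0],-0.2],[[0,0,4.5],[0,0,0],-0.2],[[0,0,4.5],[0,0,0],-0.2],[[0,0,4.5],[0,0,0],-0.2]], force=80)

```text
clock: 7.9
tcp_pos: [0.5874, -0.0065, 0.1134]
eef_rot: [3.141, -0.0, -0.84]
force: [-3.2, -3.2, 6.9]
opening: 0.66
```

```bash
python3 st.py
```

```text
7.9 [ 0.5874 -0.0065  0.1134] [ 3.141 -0.    -0.84 ] [-3.2 -3.2  6.9] [-0.4   0.53 -0.17] 0.66
```

jog_arm(plan=[[[0,0,1.5],[0,0,0],-0.2],[[0,0,3],[0,0,0],-0.2],[[0,0,4],[0,0,0],-0.2],[[0,0,4],[0,0,0],-0.2],[[0,0,4],[0,0,0],-0.2]])

```text
clock: 8.4
tcp_pos: [0.5874, -0.0065, 0.1116]
eef_rot: [3.141, -0.0, -0.84]
force: [-12.3, -2.5, 26.5]
opening: 0.658
```

```bash
python3 st.py
```

```text
8.4 [ 0.5874 -0.0065  0.1116] [ 3.141 -0.    -0.84 ] [-12.3  -2.5  26.5] [-0.19  2.07 -0.12] 0.658
```

```bash
python3 - <<'E'
from h import *
from rig import vision
for n in ("side","top"):
    d=vision.get_image(n);np.savez(n+"4.npz",**d);W=cloud(d)
    near=np.linalg.norm(W[...,:2]-[.588,-.0065],axis=-1)<.031
    z=W[near&(W[...,2]>.06)&(W[...,2]<.09)];print(n,len(z),np.percentile(z[:,2],[50,75,90,97]) if len(z) else 0, np.histogram(z[:,2],np.arange(.06,.09,.002))[0] if len(z) else 0)
    if n=="side":
        a=d["frame"][180:280,250:360,::-1];b=np.load("side0.npz")["frame"][180:280,250:360,::-1]
        cv2.imwrite("pics/side4.png",cv2.resize(np.hstack([b,a]),None,fx=3.6,fy=3.6))
E
```

```text
side 368 [0.07065305 0.07206691 0.07650567 0.08568654] [ 16  16  15  15  68 142  44  12   5   6   8   5   7   4]
top 0 0 0
```

View pics/side4.png

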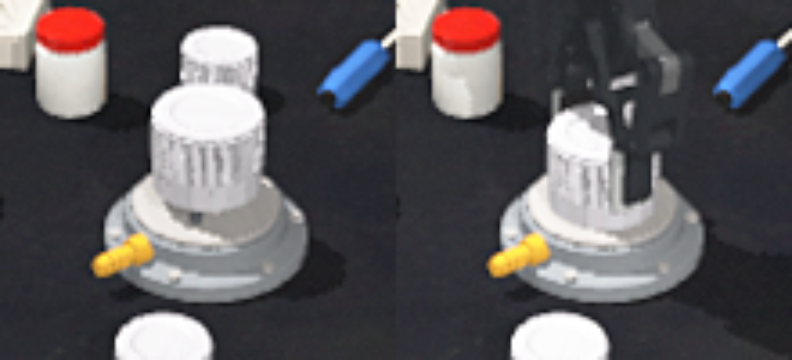

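Left is before and right is now: the collar's lower edge sits on the plate with no gap or pin visible, and its top is about 12 mm lower. I'll press a bit more and ease the side force to confirm it is hard home.

jog_arm(plan=[[[-0.3,0.4,1],[0,0,0],-0.2],[[-0.3,0.4,2],[0,0,0],-0.2],[[-0.3,0.4,2],[0,0,0],-0.2],[[-0.3,0.4,2],[0,0,0],-0.2]], force=90)

```text
clock: 8.9
tcp_pos: [0.5873, -0.0065, 0.1115]
eef_rot: [-3.141, -0.002, -0.84]
force: [-18.7, -1.2, 42.3]
opening: 0.663
```

```bash
python3 st.py; python3 - <<'E'
from h import *
for n in ("side0","side4"):
    W=cloud(dict(np.load(n+".npz")));near=np.linalg.norm(W[...,:2]-[.584,.008],axis=-1)<.008
    z=W[near&(W[...,2]>.06)];print(n,len(z),np.median(z[:,2]))
E
```

```text
8.9 [ 0.5873 -0.0065  0.1115] [-3.141e+00 -2.000e-03 -8.400e-01] [-18.7  -1.2  42.3] [ 0.16  3.11 -0.17] 0.663
side0 23 0.08241536224146587
side4 54 0.14009066021151254
```

It is a hard stop: 2 mm more command gave +16 N and only 0.1 mm of motion. I'll ease back to a moderate push, check it is steady, and measure the top height again.

jog_arm(plan=[[[0,0,-1.2],[0,0,0],-0.2],[[0,0,-1.2],[0,0,0],-0.2],[[0,0,-1.2],[0,0,0],-0.2],[[0,0,-1.2],[0,0,0],-0.2],[[0,0,-1.2],[0,0,0],-0.2],[[0,0,-1.2],[0,0,0],-0.2]])

```text
clock: 9.5
tcp_pos: [0.5873, -0.0065, 0.1116]
eef_rot: [-3.141, -0.001, -0.84]
force: [-12.4, -1.4, 32.4]
opening: 0.657
```

```bash
python3 st.py; python3 - <<'E'
from h import *
from rig import vision
d=vision.get_image("side");np.savez("side5.npz",**d)
f0=dict(np.load("side0.npz"))
# white top-face pixels: bright, in collar footprint; heights before/after
for n,d in (("0",f0),("5",d)):
    W=cloud(d);near=np.linalg.norm(W[...,:2]-[.588,-.0065],axis=-1)<.027
    m=near&(d["frame"].min(-1)>200)&(W[...,2]>.05)&(W[...,2]<.1)
    h=np.histogram(W[m][:,2],np.arange(.06,.092,.001));k=h[0].argmax();print(n,m.sum(),"mode z",h[1][k],np.median(W[m][:,2][abs(W[m][:,2]-h[1][k])<.002]))
diff=np.abs(d["frame"].astype(int)-f0["frame"]).sum(-1)
cv2.imwrite("pics/side5.png",cv2.resize(d["frame"][110:370,160:420,::-1],None,fx=2.3,fy=2.3))
E
python3 st.py
```

```text
9.5 [ 0.5873 -0.0065  0.1116] [-3.141e+00 -1.000e-03 -8.400e-01] [-12.4  -1.4  32.4] [ 0.    2.25 -0.11] 0.657
0 340 mode z 0.08200000000000002 0.08257104729281926
5 154 mode z 0.07100000000000001 0.0711350162199054
9.55 [ 0.5873 -0.0065  0.1116] [-3.141e+00 -1.000e-03 -8.400e-01] [-12.3  -1.8  32.2] [ 0.03  2.23 -0.12] 0.661
```

View pics/side5.png

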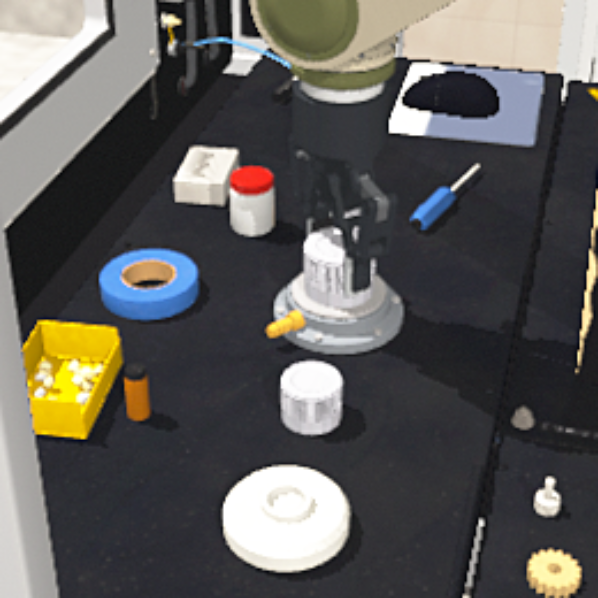

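The TCP and the camera both show about 11.4 mm of drop, against 12 mm nominal. There is also a 12 N side force in x, so I'll relieve that and see whether the last half millimetre is real.

jog_arm(plan=[[[-0.5,0.6,0],[0,0,0],-0.2],[[-1,1.1,0],[0,0,0],-0.2],[[-1,1.1,0],[0,0,0],-0.2],[[-1,1.1,0],[0,0,0],-0.2]])

```text
clock: 9.95
tcp_pos: [0.587, -0.0065, 0.1116]
eef_rot: [-3.138, -0.004, -0.84]
force: [-3.2, 0.2, 26.3]
opening: 0.656
```

```bash
python3 st.py; python3 - <<'E'
from h import *
from rig import vision
from scipy.optimize import least_squares
d=vision.get_image("side");np.savez("side6.npz",**d)
for n in ("0","4","5","6"):
    d=dict(np.load(f"side{n}.npz"));W=cloud(d)
    lo,hi=(.0805,.0845) if n=="0" else (.069,.073)
    near=(np.linalg.norm(W[...,:2]-[.588,-.0065],axis=-1)<.026)&(W[...,2]>lo)&(W[...,2]<hi)
    p=W[near];A=np.c_[p[:,:2]-[.588,-.0065],np.ones(len(p))]
    s=np.linalg.lstsq(A,p[:,2],rcond=None)[0]; print(n,len(p),"plane slopes,z",s.round(4),"med",np.median(p[:,2]).round(5))
E
```

```text
9.95 [ 0.587  -0.0065  0.1116] [-3.138 -0.004 -0.84 ] [-3.2  0.2 26.3] [ 0.24  1.01 -0.09] 0.656
0 287 plane slopes,z [-0.0035 -0.0022  0.0826] med 0.08268
4 163 plane slopes,z [0.027  0.0098 0.0706] med 0.07087
5 159 plane slopes,z [0.0319 0.0117 0.0707] med 0.07103
6 163 plane slopes,z [ 0.0324 -0.0033  0.0705] med 0.07081
```

```bash
python3 - <<'E'
from h import *
for n in ("0","6"):
    d=dict(np.load(f"side{n}.npz"));W=cloud(d)
    print(n)
    for v in range(204,232,2):
        print(v,' '.join(f"{W[v,u,0]*1000-588:4.0f},{W[v,u,1]*1000+6.5:3.0f},{W[v,u,2]*1000:5.1f}" for u in range(292,324,4)))
im=dict(np.load("side6.npz"))["frame"][195:260,270:345,::-1];cv2.imwrite("pics/c6.png",cv2.resize(im,None,fx=8,fy=8,interpolation=cv2.INTER_CUBIC))
E
```

```text
0
204   71,-159, -1.1   61,-159,  0.4   18,-22, 82.8   11,-22, 83.7    3,-23, 84.4   -4,-26, 83.9   13,-145, 15.6    8,-164,  5.7
206   68,-151, -1.0   24,-13, 82.7   16,-13, 83.5    9,-17, 82.5    2,-18, 83.0   -6,-18, 84.3  -13,-23, 82.2    7,-164,  0.9
208   67,-144, -2.2   22, -4, 83.5   15, -8, 82.5    7, -8, 83.2    0,-12, 82.2   -7,-16, 81.0  -15,-13, 84.1  -22,-17, 82.6
210   28,  1, 81.2   20,  1, 82.5   13, -1, 82.0    6, -5, 80.8   -2, -2, 83.7   -9, -6, 82.4  -16, -9, 82.2  -24, -9, 83.2
212   26,  9, 81.7   18, 12, 84.5   11,  6, 81.8    4,  5, 82.9   -3,  3, 82.5  -11,  2, 82.9  -18, -0, 83.1  -25, -1, 83.6
214   24, 17, 81.9   16, 18, 83.7   10, 13, 82.2    2, 14, 83.6   -5, 10, 82.4  -12,  9, 83.0  -20,  8, 83.7  -27,  6, 83.5
216   25, 13, 75.3   15, 23, 82.8    7, 23, 84.0   -0, 21, 84.0   -6, 14, 80.9  -14, 16, 83.4  -21, 16, 84.1  -27,  8, 80.9
218   24, 15, 72.0   14, 24, 79.3    7, 24, 80.5   -2, 28, 83.8   -9, 26, 83.7  -15, 22, 82.8  -22, 19, 81.7  -28,  9, 76.7
220   24, 15, 67.7   14, 26, 76.0    6, 27, 78.1   -2, 29, 80.2   -9, 28, 81.2  -16, 23, 78.6  -23,
[... 1688 characters left out ...]
 71.2    2, 11, 69.0   -6, 12, 70.6  -19, 38, 88.4  -29, 50, 96.9  -36, 48, 96.8
222   25, 14, 62.7   14, 24, 70.3    7, 24, 71.8   -0, 22, 71.6   -8, 21, 72.2  -19, 36, 82.7  -29, 49, 92.2  -37, 53, 95.9
224   25, 12, 57.1   14, 24, 65.8    6, 28, 70.0   -1, 25, 69.1   -9, 27, 71.6  -17, 30, 74.6  -29, 50, 88.7  -32, 28, 75.9
226   24, 15, 54.6   15, 22, 60.3    6, 25, 63.6   -3, 31, 68.5  -10, 29, 68.4  -18, 31, 70.8  -25, 31, 72.2  -33, 31, 73.4
228   25, 12, 48.1   14, 24, 56.9    6, 28, 61.0   -2, 27, 61.8   -9, 26, 62.4  -18, 30, 66.2  -26, 34, 70.0  -32, 30, 68.5
230   25, 13, 44.4   14, 24, 52.6    5, 31, 58.5   -3, 30, 59.4   -9, 25, 57.5  -18, 30, 61.7  -26, 32, 64.2  -32, 27, 62.5
```

View pics/c6.png

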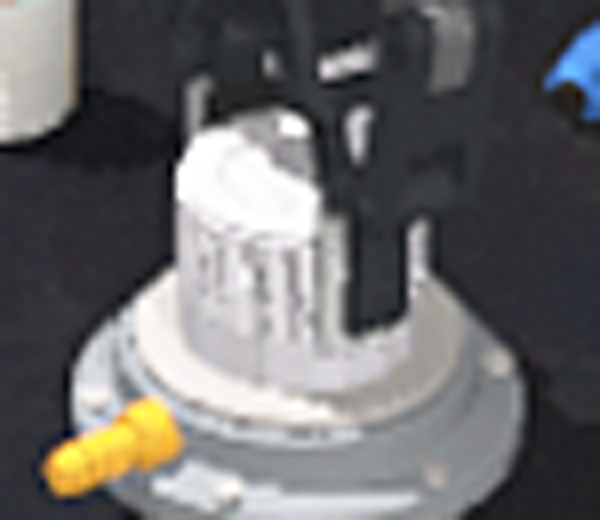

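The apparent tilt came from finger pixels. Away from the fingers the top face is at about 70.5 mm, against 82.7 mm before, so it dropped about 12 mm and sits on the plate. I'll hold briefly to check it is steady, then hand in.

jog_arm(plan=[[[0,0,0.5],[0,0,0],-0.2],[[0,0,0.5],[0,0,0],-0.2],[[0,0,0.5],[0,0,0],-0.2],[[0,0,0.5],[0,0,0],-0.2],[[0,0,0.5],[0,0,0],-0.2],[[0,0,0.5],[0,0,0],-0.2]])

```text
clock: 10.6
tcp_pos: [0.587, -0.0065, 0.1116]
eef_rot: [-3.138, -0.004, -0.84]
force: [-5.4, -0.3, 31.6]
opening: 0.663
```

```bash
python3 st.py; python3 -c "
from rig import finish_job
print(finish_job())"
```

```text
10.6 [ 0.587  -0.0065  0.1116] [-3.138 -0.004 -0.84 ] [-5.4 -0.3 31.6] [ 0.34  1.38 -0.07] 0.663
the job is handed in; nothing more can be done
None
```

The collar is keyed onto the pins and, as far as I could measure, pushed fully home. I handed the job in at 10.6 s with the gripper still holding it down.

- **What I did:** I gripped the collar across its diameter and turned it about 60° clockwise, pressing with about 12 N. The pins met a keyway edge at about 53°. It then dropped over the pins, and I pushed it down against the spring to a hard stop.
- **Last push check:** the arm was steady at about 32 N down with a 90 N grip. Extra push, briefly 42 N at the wrist, moved it only about 0.1 mm.
- **Camera check:** the top face is about 12 mm lower than at the start, and no gap or pins show under the lower edge.
- **Bystanders:** the objects round the cell look unmoved in the last wide side view; I did not measure their positions.

**One disagreement:** the gripper itself travelled only 11.3 mm, against the nominal 12 mm. I put this down to the pads swinging forward slightly as I raised the grip force. A first plane fit also suggested a tilt of about 1.8°, but that came from finger pixels in the image. The top camera's view of the collar was blocked at the end, so the final check relies on the side camera.

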